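Seal the sample bottles, smallest first

TASK

Three amber bottles on the lab bench have their white stoppers still standing proud. With the fingertips, lightly press each stopper down until it is fully home on its bottle: first the small bottle, then the medium one, then the large one. Leave the bottles standing where they are, do not pick them up, and do not disturb the other things on the bench.

Things in the scene. Friction and masses are not known exactly. Their poses are not given: they have to be found in the camera images.
- bottle_small: the small of three amber glass bottles with the same plain white push stopper: body diameter 46 mm, mouth 60 mm above the bench, loose on the bench. Origin: centre of its underside; z is up along the bottle.
- stopper_small_top (a point): centre of the flat top of the small bottle's stopper (white round head, diameter 36 mm, 10 mm thick, its grey stem in the bottle's neck), on the bottle's axis. Height above the bench: 80 mm less the joint value; 70 mm when home.
- stopper_small (a joint): how far this stopper has gone in (m): 0 = fully raised, 0.010 = home, head resting on the mouth. It starts somewhere from 0 to 0.0025. About 3 N straight down slides it, it stays where it is left, and it cannot be pulled out of the bottle; home means 0.0085 or more. The bottle stands a push of up to 25 N.
- bottle_medium: the medium of three amber glass bottles with the same plain white push stopper: body diameter 60 mm, mouth 88 mm above the bench, loose on the bench. Origin: centre of its underside; z is up along the bottle.
- stopper_medium_top (a point): centre of the flat top of the medium bottle's stopper (white round head, diameter 36 mm, 10 mm thick, its grey stem in the bottle's neck), on the bottle's axis. Height above the bench: 108 mm less the joint value; 98 mm when home.
- stopper_medium (a joint): how far this stopper has gone in (m): 0 = fully raised, 0.010 = home, head resting on the mouth. It starts somewhere from 0 to 0.0025. About 3 N straight down slides it, it stays where it is left, and it cannot be pulled out of the bottle; home means 0.0085 or more. The bottle stands a push of up to 25 N.
- bottle_large: the large of three amber glass bottles with the same plain white push stopper: body diameter 76 mm, mouth 116 mm above the bench, loose on the bench. Origin: centre of its underside; z is up along the bottle.
- stopper_large_top (a point): centre of the flat top of the large bottle's stopper (white round head, diameter 36 mm, 10 mm thick, its grey stem in the bottle's neck), on the bottle's axis. Height above the bench: 136 mm less the joint value; 126 mm when home.
- stopper_large (a joint): how far this stopper has gone in (m): 0 = fully raised, 0.010 = home, head resting on the mouth. It starts somewhere from 0 to 0.0025. About 3 N straight down slides it, it stays where it is left, and it cannot be pulled out of the bottle; home means 0.0085 or more. The bottle stands a push of up to 25 N.
- vial: bystander: a little clear screw-capped vial, diameter 26, height 45 mm; loose, origin at the centre of its underside. To be left where it is.
- dish: bystander: a closed shallow petri dish, diameter 58, height 15 mm; loose, origin at the centre of its underside. To be left where it is.
- specimen_pot: bystander: a white pot with a screw lid, diameter 58, height 60 mm; loose, origin at the centre of its underside. To be left where it is.
- beaker: bystander: an empty glass beaker, rim diameter 70, height 85 mm; loose, origin at the centre of its underside. To be left where it is.
- marker: bystander: a black marker pen, lying down, 130 long and 14 thick, mm; loose, origin at the centre of its underside. To be left where it is.
- tube_rack: bystander: orange rack of capped tubes, 90 x 200 mm, 88 mm high over the caps, fixed; origin at the centre of its underside, 200 mm side along its y.
- well_block: bystander: white block of wells, 85 x 120 x 28 mm, fixed; origin at the centre of its underside, 120 mm side along its y.

How it is judged:
By the outcome, as a careful person would: the job done as asked, in the order asked, and still so for the second after the job is handed in, with the robot touching nothing.
It also fails if it takes over 51 s, if anything falls off the work surface, if the arm or the gripper's body presses on something with over 40 N, if the wrist force passes 120 N, or if a joint passes its speed limit or range.

ROBOT

A 6-joint arm with a two-finger parallel gripper is mounted at the origin on the work surface. World frame = base frame: x ahead of the robot, y to its left, z up, the work surface at z = 0. Lengths are in m, angles in rad, forces in N, time in s.
With the tool pointing down it reaches from about 0.375 to 0.9 m from the base axis. Payload 3.1 kg.
Tool frame: the origin (TCP) lies midway between the tips of the shut fingers; the grasp point (between the pads) lies 19 mm behind it; x points along the fingers, z is the direction in which the jaws open and shut, and the axes are right-handed (so a half turn about x gives the same grasp; the last joint's range is limited). The gripper opens to 85 mm and grips with 20 to 120 N. Pads are 22 mm wide; open, the fingers measure 114 mm over their backs; the gripper's body (76 mm by 85 mm) begins 54 mm behind the grasp point. The pads swing forward as they close: fully open they stand 13 mm farther back than shut.
Start: joints at [-1.329, 0.527, 1.433, -0, 1.181, -0.178], TCP at [0.255, -0.57, 0.202] pointing down, gripper open.
Joint ranges: [-3.08, 3.08], [-0.75, 2.2], [0.22, 2.44], [-1.43, 4.57], [0, 2.65], [-2.85, 2.85]. Speed limits (rad/s): [2.79, 2.79, 3.14, 3.14, 3.14, 3.14].

INTERFACE

Orientations are given as a unit quaternion [x, y, z, w].
In Python, from station import telemetry, optics, manip gives the robot as it stands.
- The arm moves only by the tool step_arm, never from a script. Its argument "commands" is a list of rows, each a list of 4 numbers: the shift along the tool's x, y, z in m, then the turn about the tool's x in rad. A call has 1 to 8 rows; each row is the pose to reach, as a shift and turn from the pose measured when the call began, along the tool's axes at that moment; what a row does not reach only later rows make up. A row lasts 1/12 s, in which the tool goes at most 41.7 mm and 7.16 degrees, less where a joint would pass 70% of its speed; a pose out of reach is approached as far as the arm can. A call with a gripper value outside its range is refused whole. "jaw" is the finger opening in m, from 0 to 0.0854, set as the call begins (left out, the last holds). The fingers move at their own pace and stop on an object; "grip_force" is the grip in N (left out, the last holds). Time passes only in rows, so rows that repeat a pose let the fingers close. It gives the time, the measured TCP pose, the force and the opening at its end, in the units of the state.
- telemetry.sense(): the state, without advancing time (a new reading comes with each control period).
- optics.snapshot(name): name is "side" or "top"; returns the picture (384x512x3 uint8, red, green, blue); there is no depth.
- optics.camera_params(name): a dict with "mtx" (3x3 intrinsics, pixels), "origin" and "attitude" of the camera in the world. Camera axes: x right, y down, z forward; pixel columns grow to the right and rows downward; lengths in m; the calibration is good to about 2 mm. A picture is of the moment at which its call begins. camera_params takes no time and is no camera call.
- manip.sign_off(): hands the job in, once; it reports no verdict.
The state is a dict: "t": time; "q": joint angles; "qd": joint speeds; "tau": joint torques, N m; "tcp_pos": TCP position; "tool_rot": TCP orientation; "force": force on the tool from outside, world axes, zero at the start; "ft_torque": the same for the moment, N m; "finger_gap": opening from 0.0 (shut) to 1.0 (fully open).
Only numpy, scipy, OpenCV 4.12 (cv2) and the standard library are available. Lean on these libraries where they do the work, as an engineer would, in place of code of your own. Each camera call takes 0.05 s, during which the arm holds its last target.

## Working session

There is one attempt and no reset: what is moved stays moved. The work goes in short steps, Python scripts to look and compute and a tool call to move; the robot and the scene stay as the last step left them, time stands still between calls to the robot, and variables do not carry over. Pictures are saved under pics/ and viewed, and the job is handed in when it is done.

Besides the shell and the picture viewer there is one more tool, called after ">>>" as name(argument=value, ...), one argument or row to a line, values as JSON. step_arm: Moves the arm, as the interface text tells. Its arguments: {"type":"object","properties":{"commands":{"type":"array","items":{"type":"array","items":{"type":"number"}}},"jaw":{"type":"number"},"grip_force":{"type":"number"}},"required":["commands"]}

```bash
mkdir -p pics
python3 - <<'E'
from station import telemetry, optics
import cv2
s=telemetry.sense(); print({k:s[k] for k in('t','tcp_pos','tool_rot','force','finger_gap')})
for n in('top','side'):
    im=optics.snapshot(n); cv2.imwrite(f'pics/{n}0.png',cv2.cvtColor(im,cv2.COLOR_RGB2BGR)); print(optics.camera_params(n))
E
```

```text
{'t': 0.0, 'tcp_pos': array([ 0.2551322 , -0.56970629,  0.20082685]), 'tool_rot': array([ 0.38510334,  0.59393828, -0.38404748,  0.59282398]), 'force': array([ 0.68716285, -0.30808035, -0.93493897]), 'finger_gap': 1.0019841782277619}
{'mtx': array([[359.68306134,   0.        , 255.92993318],
       [  0.        , 359.68306134, 195.47047909],
       [  0.        ,   0.        ,   1.        ]]), 'origin': array([0.46570522, 0.05852466, 1.22693712]), 'attitude': array([-0.69877061,  0.71389696, -0.03140107,  0.03293526])}
{'mtx': array([[401.10930317,   0.        , 253.46931892],
       [  0.        , 401.10930317, 192.03852051],
       [  0.        ,   0.        ,   1.        ]]), 'origin': array([0.29843688, 0.66011405, 0.88214256]), 'attitude': array([-0.21180585,  0.91692834, -0.330017  ,  0.07395601])}
```

View pics/top0.png

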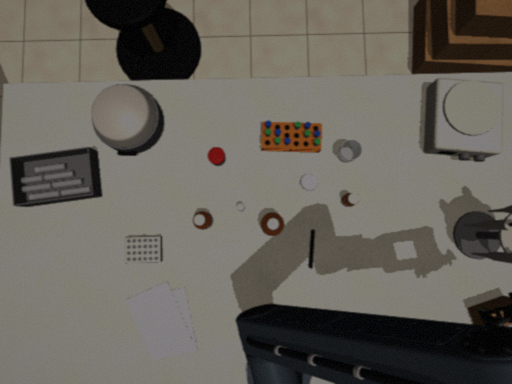

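View pics/side0.png

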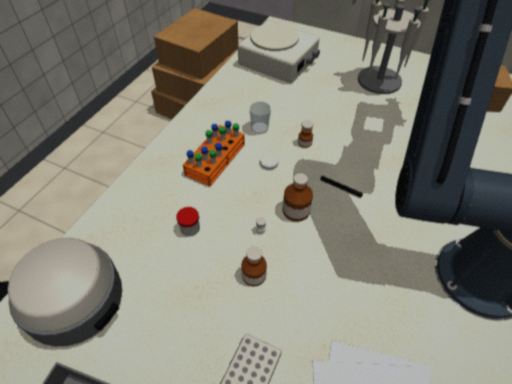

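The top view shows the small bottle near (349,199), the medium near (203,219) and the large near (272,224). I'll zoom in to measure the stopper centres.

```bash
cat > h.py <<'E'
import numpy as np,cv2
from scipy.spatial.transform import Rotation as R
from station import optics
def ray(n,u,v):
    p=optics.camera_params(n);d=np.linalg.inv(p['mtx'])@[u,v,1.]
    return p['origin'],R.from_quat(p['attitude']).apply(d)
def atz(n,u,v,z):
    o,d=ray(n,u,v);return o+d*(z-o[2])/d[2]
def proj(n,X):
    p=optics.camera_params(n);c=R.from_quat(p['attitude']).inv().apply(np.array(X)-p['origin']);q=p['mtx']@c;return q[:2]/q[2]
E
python3 - <<'E'
from h import *
t=cv2.imread('pics/top0.png');s=cv2.imread('pics/side0.png')
def crop(im,u,v,r=20,k=13): return cv2.resize(im[v-r:v+r,u-r:u+r],None,fx=260/(2*r),fy=260/(2*r),interpolation=cv2.INTER_NEAREST)
row=lambda im,P:np.hstack([crop(im,*p) for p in P])
cv2.imwrite('pics/z0.png',np.vstack([row(t,[(349,199),(203,219),(272,224)]),row(s,[(306,132),(254,262),(299,190)])]))
for n,im,P in(('top',t,[(349,199,.079),(203,219,.107),(272,224,.135)]),('side',s,[(306,128,.074),(255,255,.102),(300,181,.13)])):
    hsv=cv2.cvtColor(im,cv2.COLOR_BGR2HSV)
    for u,v,z in P:
        m=(hsv[...,1]<70)&(hsv[...,2]>100); 
        a=atz(n,u,v,z);print(n,u,v,z,a.round(4), 'ppm', )
        print(hsv[v-2:v+3:2,u-10:u+11:2].tolist() if 0 else '')
E
```

```text
top 349 199 0.079 [ 0.5527 -0.2376  0.079 ] ppm

top 203 219 0.107 [0.498 0.226 0.107] ppm

top 272 224 0.135 [0.4777 0.0131 0.135 ] ppm

side 306 128 0.074 [ 0.5543 -0.2357  0.074 ] ppm

side 255 255 0.102 [0.4943 0.242  0.102 ] ppm

side 300 181 0.13 [0.4786 0.0174 0.13  ] ppm
```

View pics/z0.png

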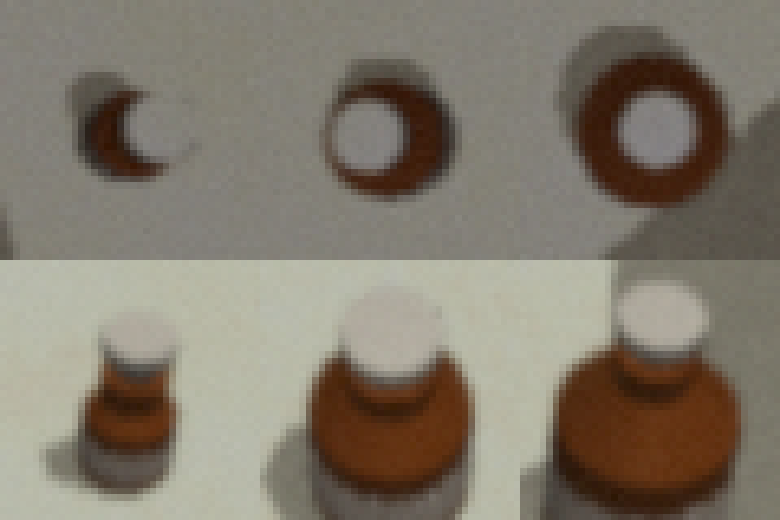

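Run:
```python
from h import *
for n,P in(('top',[(352.7,198.8,.079),(199,219,.107),(272.4,223.5,.135)]),('side',[(306.7,122,.079),(254,252.6,.107),(300.3,177.5,.135)])):
    for u,v,z in P: print(n,atz(n,u,v,z).round(4))
print(R.from_quat([ 0.38510334,  0.59393828, -0.38404748,  0.59282398]).as_matrix().round(3))
# others
for nm,u,v,z in[('vial',240,206,.045),('dish',309,182,.015),('pot',217,156,.06),('beaker',348,149,.085),('mk1',313,231,.014),('mk2',311,267,.014),('rack1',262,122,.08),('rack2',322,152,.05)]: print(nm,atz('top',u,v,z).round(3))
```

```text
top [ 0.5531 -0.2494  0.079 ]
top [0.4983 0.2384 0.107 ]
top [0.4791 0.0118 0.135 ]
side [ 0.5607 -0.2566  0.079 ]
side [0.4977 0.2402 0.107 ]
side [0.481  0.0106 0.135 ]
[[-0.001  0.913  0.408]
 [ 0.002  0.408 -0.913]
 [-1.     0.    -0.002]]
vial [0.54  0.113 0.045]
dish [ 0.618 -0.121  0.015]
pot [0.705 0.185 0.06 ]
beaker [ 0.714 -0.24   0.085]
mk1 [ 0.453 -0.129  0.014]
mk2 [ 0.334 -0.118  0.014]
rack1 [0.811 0.035 0.08 ]
rack2 [ 0.713 -0.162  0.05 ]
```

Run:
```python
from h import *
def f(n,C,k=10,r=20):
    im=cv2.imread(f'pics/{n}0.png');c=proj(n,C).astype(int)
    z=cv2.resize(im[c[1]-r:c[1]+r,c[0]-r:c[0]+r],None,fx=k,fy=k,interpolation=cv2.INTER_CUBIC)
    z=cv2.convertScaleAbs(z,alpha=1.6,beta=-60)
    for h,rad,col in((C[2],.018,(0,255,0)),(0,C[3],(255,0,0))):
        p=np.array([(proj(n,(C[0]+rad*np.cos(a),C[1]+rad*np.sin(a),h))-c+r+.5)*k for a in np.linspace(0,6.3,60)])
        cv2.polylines(z,[p.astype(np.int32)],True,col,1)
    return z
A=(.5555,-.2515,.079,.023)
cv2.imwrite('pics/o.png',np.hstack([f('top',A),f('side',A)]))
```

```text
Traceback (most recent call last):
  File "h.py", line 10, in proj
    p=optics.camera_params(n);c=R.from_quat(p['attitude']).inv().apply(np.array(X)-p['origin']);q=p['mtx']@c;return q[:2]/q[2]
                                                                       ~~~~~~~~~~~^~~~~~~~~~~~
ValueError: operands could not be broadcast together with shapes (4,) (3,)
```

```bash
cat > ov.py <<'E'
from h import *
def f(n,C,k=6.6,r=20,tag='0'):
    im=cv2.imread(f'pics/{n}{tag}.png');c=proj(n,C[:3]).astype(int)
    z=cv2.resize(im[c[1]-r:c[1]+r,c[0]-r:c[0]+r],None,fx=k,fy=k,interpolation=cv2.INTER_CUBIC)
    z=cv2.convertScaleAbs(z,alpha=1.6,beta=-60)
    for h,rad,col in((C[2],.018,(0,255,0)),(0,C[3],(255,0,0))):
        p=np.array([(proj(n,(C[0]+rad*np.cos(a),C[1]+rad*np.sin(a),h))-c+r+.5)*k for a in np.linspace(0,6.3,60)])
        cv2.polylines(z,[p.astype(np.int32)],True,col,1)
    return z
E
python3 - <<'E'
from ov import *
L=[(.5555,-.2515,.079,.023),(.498,.239,.107,.03),(.480,.0115,.135,.038)]
cv2.imwrite('pics/o.png',np.vstack([np.hstack([f(n,A) for A in L]) for n in('top','side')]))
E
```

```text
(no output)
```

View pics/o.png

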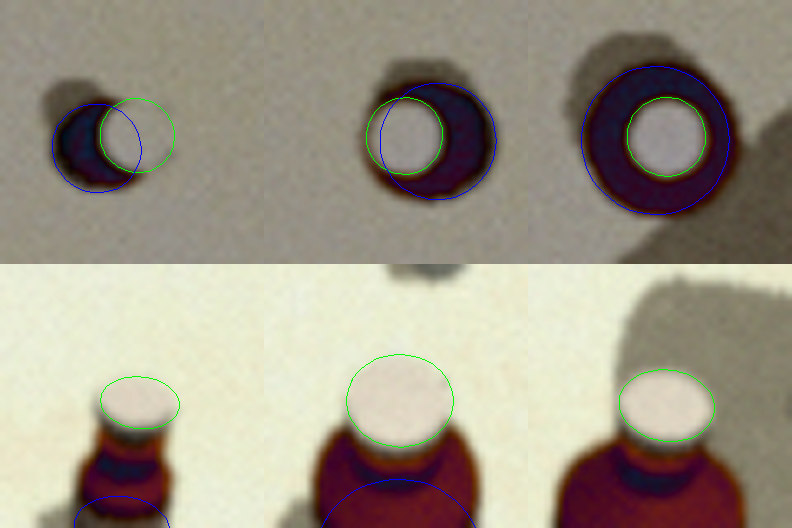

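>>> step_arm(
  commands=[
    [0,0.025,-0.0106,0],
    [0,0.05,-0.0211,0],
    [0,0.076,-0.0317,0],
    [0,0.101,-0.0423,0],
    [0,0.126,-0.053,0],
    [0,0.152,-0.0634,0],
    [0,0.177,-0.074,0],
    [0,0.202,-0.0845,0],
  ],
  jaw=0,
)

```text
t: 0.77
tcp_pos: [0.4056, -0.4087, 0.2007]
tool_rot: [0.385, 0.594, -0.384, 0.593]
force: [-0.0, 0.8, 0.4]
finger_gap: 0.001
```

>>> step_arm(
  commands=[
    [0,0.025,-0.0106,0],
    [0,0.05,-0.0211,0],
    [0,0.076,-0.0317,0],
    [0,0.101,-0.0423,0],
    [0,0.126,-0.053,0],
    [0,0.152,-0.0634,0],
    [0,0.177,-0.074,0],
    [0,0.202,-0.0845,0],
  ],
)

```text
t: 1.43
tcp_pos: [0.556, -0.2477, 0.2006]
tool_rot: [0.385, 0.595, -0.384, 0.592]
force: [0.7, -0.2, 0.7]
finger_gap: 0.002
```

```bash
cat > st.py <<'E'
from h import *
from station import telemetry
import sys
s=telemetry.sense();t=np.array([float(a) for a in sys.argv[1:4]])
print(round(s['t'],2),s['tcp_pos'].round(4),s['force'].round(2),'gap',round(s['finger_gap'],2),'toolshift',R.from_quat(s['tool_rot']).inv().apply(t-s['tcp_pos']).round(4), R.from_quat(s['tool_rot']).as_matrix().round(3).tolist(),s['qd'].round(3))
E
python3 st.py .555 -.2505 .1
```

```text
1.43 [ 0.556  -0.2477  0.2006] [ 0.68 -0.24  0.72] gap 0.0 toolshift [ 0.1006 -0.002   0.0025] [[-0.002, 0.913, 0.409], [0.003, 0.409, -0.913], [-1.0, -0.0, -0.004]] [ 0.541  0.137 -0.261 -0.001  0.119  0.536]
```

>>> step_arm(
  commands=[
    [0.02,-0.002,0.0025,0],
    [0.045,-0.002,0.0025,0],
    [0.07,-0.002,0.0025,0],
    [0.09,-0.002,0.0025,0],
    [0.103,-0.002,0.0025,0],
    [0.107,-0.002,0.0025,0],
    [0.107,-0.002,0.0025,0],
  ],
)

```text
t: 2.02
tcp_pos: [0.5539, -0.2497, 0.0919]
tool_rot: [0.385, 0.596, -0.384, 0.591]
force: [-0.2, -0.7, 0.3]
finger_gap: 0.002
```

```bash
python3 - <<'E'
from ov import *
for n in('top','side'):
    im=optics.snapshot(n); cv2.imwrite(f'pics/{n}1.png',cv2.cvtColor(im,cv2.COLOR_RGB2BGR))
A=(.555,-.2505,.079,.023)
cv2.imwrite('pics/o1.png',np.hstack([f(n,A,k=9,tag='1') for n in('top','side')]))
E
python3 st.py .555 -.2505 .07
```

```text
2.12 [ 0.5553 -0.2507  0.094 ] [0.68 0.37 0.4 ] gap -0.0 toolshift [ 0.024  -0.0002 -0.0003] [[-0.001, 0.913, 0.408], [0.003, 0.408, -0.913], [-1.0, 0.0, -0.003]] [-0.001 -0.019 -0.012  0.001 -0.001  0.   ]
```

View pics/o1.png

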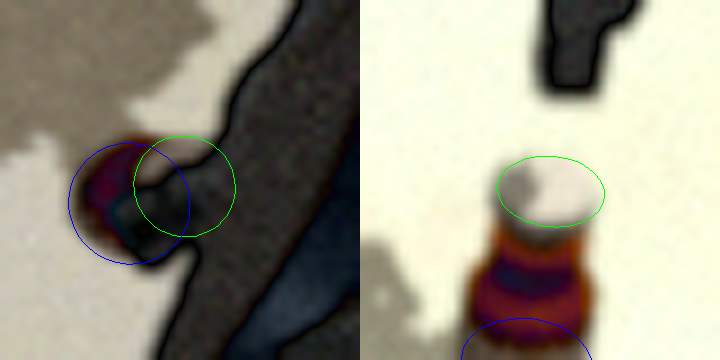

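Run:
```python
from ov import *
c=proj('side',(.555,-.2505,.079)).astype(int)
for X in[(.555,-.2505,.079),(.555,-.2505,.094),(.555,-.2505,.104),(.57,-.2505,.094),(.555,-.2655,.094)]: print(X,((proj('side',X)-c+20.5)*9).round())
c=proj('top',(.555,-.2505,.079)).astype(int)
for X in[(.555,-.2505,.079),(.555,-.2505,.094)]: print(X,((proj('top',X)-c+20.5)*9).round())
im=cv2.imread('pics/side1.png');cv2.imwrite('pics/s1.png',cv2.resize(im[60:180,230:390],None,fx=5,fy=5,interpolation=cv2.INTER_CUBIC))
im=cv2.imread('pics/top1.png');cv2.imwrite('pics/t1.png',cv2.resize(im[140:260,290:450],None,fx=5,fy=5,interpolation=cv2.INTER_CUBIC))
```

```text
(0.555, -0.2505, 0.079) [191. 191.]
(0.555, -0.2505, 0.094) [196. 157.]
(0.555, -0.2505, 0.104) [199. 133.]
(0.57, -0.2505, 0.094) [154. 144.]
(0.555, -0.2655, 0.094) [212. 130.]
(0.555, -0.2505, 0.079) [185. 186.]
(0.555, -0.2505, 0.094) [196. 183.]
```

View pics/s1.png

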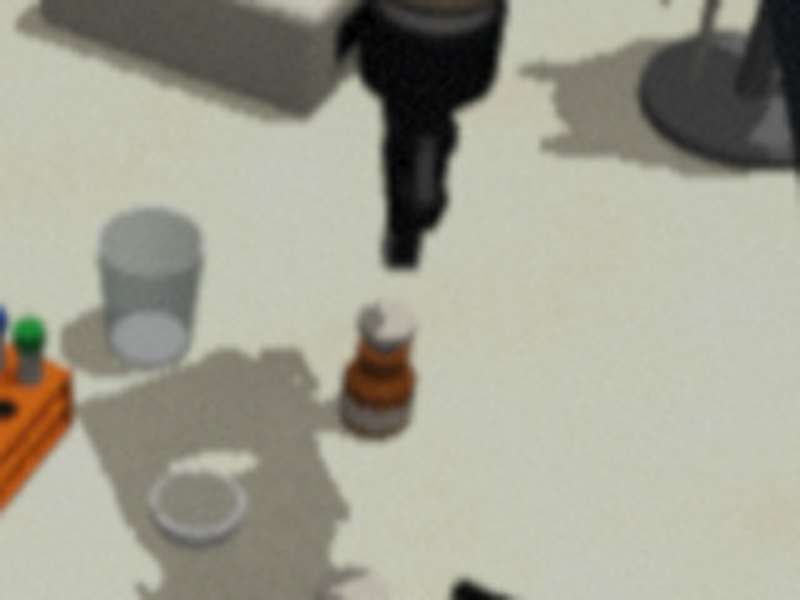

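View pics/t1.png

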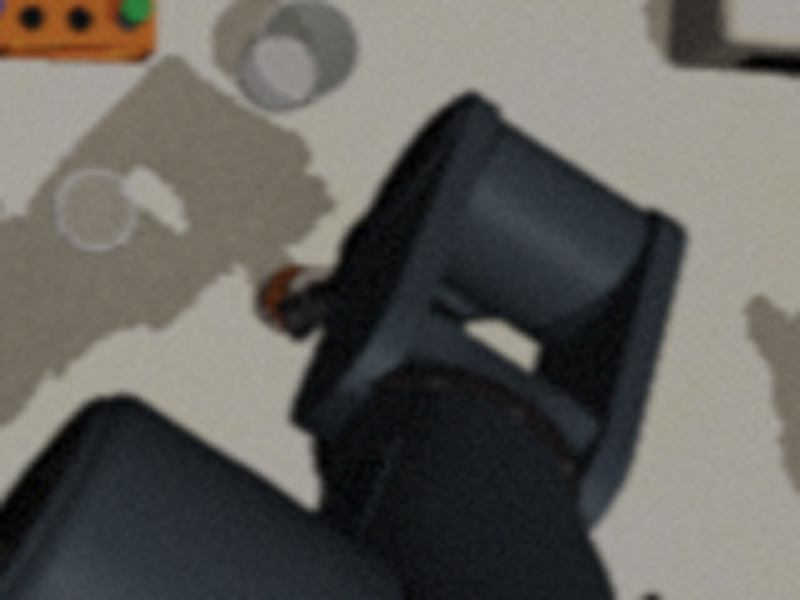

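Run:
```python
from ov import *
k=14
im=cv2.imread('pics/side1.png');z=cv2.resize(im[95:137,285:337],None,fx=k,fy=k,interpolation=cv2.INTER_NEAREST)
ex=np.array([.913,.408,0]);ez=np.array([.408,-.913,0])
for h,c in((.094,(0,255,0)),(.112,(0,0,255))):
    P=[np.array([.555,-.2505,h])+a*.011*ex+b*.008*ez for a,b in((1,1),(1,-1),(-1,-1),(-1,1))]
    p=np.array([(proj('side',x)-[285,95]+.5)*k for x in P]);cv2.polylines(z,[p.astype(np.int32)],True,c,1)
cv2.imwrite('pics/s2.png',z)
```

```text
(no output)
```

View pics/s2.png

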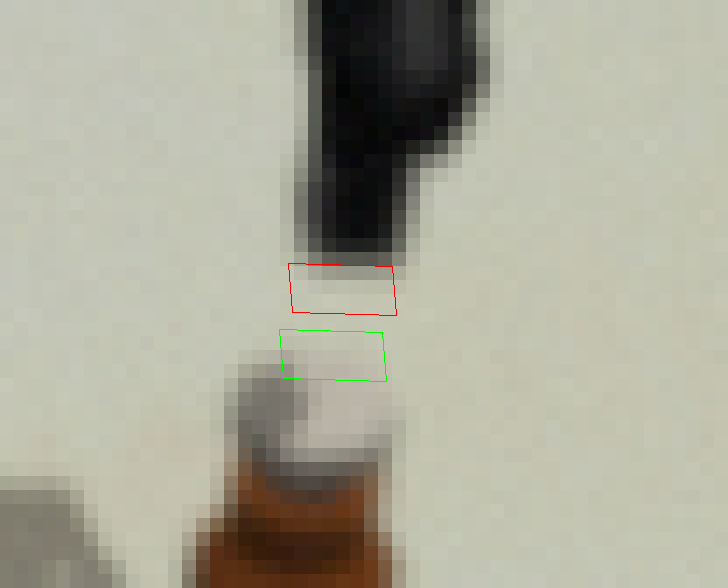

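Run:
```python
from ov import *
k=14
im=cv2.imread('pics/top1.png');z=cv2.resize(cv2.convertScaleAbs(im[180:222,325:377],alpha=2.5),None,fx=k,fy=k,interpolation=cv2.INTER_NEAREST)
ex=np.array([.913,.408,0]);ez=np.array([.408,-.913,0])
for d,c in(((0,0,.094),(0,255,0)),((0,0,.118),(0,0,255)),((0,-.022,.094),(255,255,0))):
    P=[np.array([.555,-.2505,0])+d+a*.011*ex+b*.008*ez for a,b in((1,1),(1,-1),(-1,-1),(-1,1))]
    p=np.array([(proj('top',x)-[325,180]+.5)*k for x in P]);cv2.polylines(z,[p.astype(np.int32)],True,c,1)
cv2.imwrite('pics/t2.png',z)
```

```text
(no output)
```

View pics/t2.png

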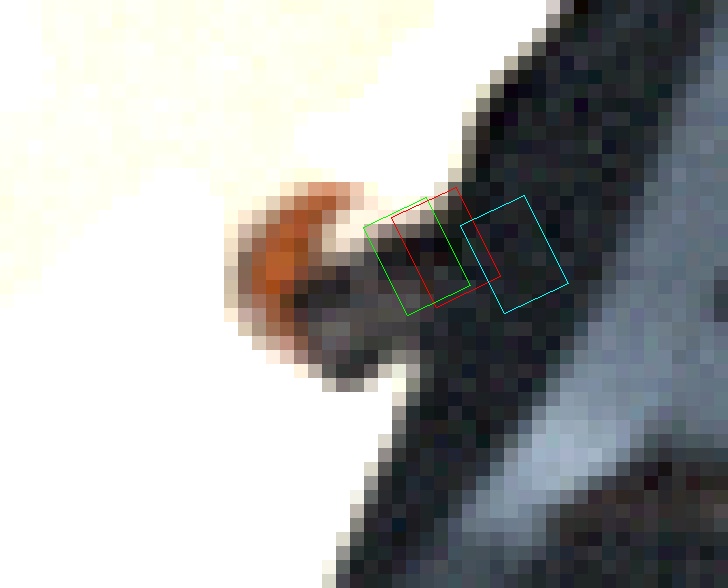

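>>> step_arm(
  commands=[
    [0.005,0,0,0],
    [0.01,0,0,0],
    [0.012,0,0,0],
    [0.012,0,0,0],
  ],
)

```text
t: 2.45
tcp_pos: [0.555, -0.2505, 0.0817]
tool_rot: [0.385, 0.595, -0.384, 0.592]
force: [-0.6, -0.7, -0.1]
finger_gap: -0.002
```

```bash
python3 - <<'E'
from ov import *
im=optics.snapshot('side');im=cv2.cvtColor(im,cv2.COLOR_RGB2BGR); cv2.imwrite(f'pics/side2.png',im)
k=14;cv2.imwrite('pics/s3.png',cv2.resize(im[95:137,285:337],None,fx=k,fy=k,interpolation=cv2.INTER_NEAREST))
E
python3 st.py .555 -.2505 .07
```

```text
2.5 [ 0.5552 -0.2506  0.0819] [-0.51  0.59 -0.13] gap 0.0 toolshift [ 0.0119 -0.0001 -0.0001] [[-0.002, 0.913, 0.408], [0.003, 0.408, -0.913], [-1.0, -0.0, -0.003]] [ 0.    -0.004 -0.005 -0.001  0.    -0.   ]
```

View pics/s3.png

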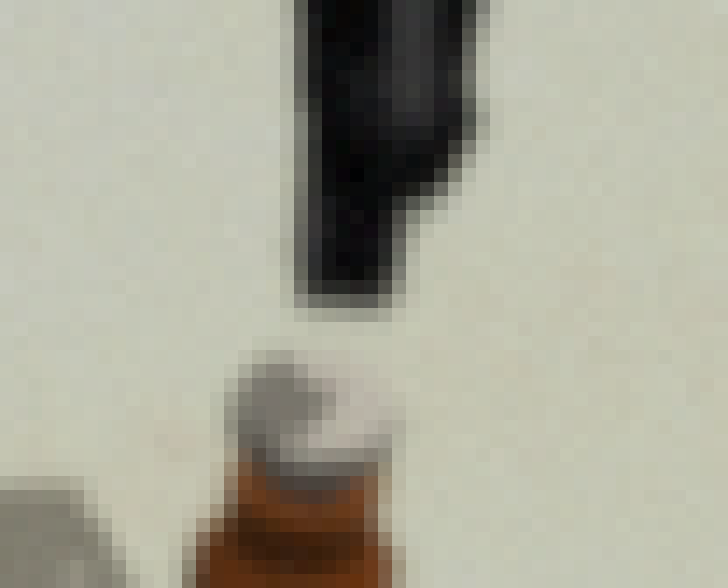

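>>> step_arm(
  commands=[
    [0.001,0,0,0],
    [0.002,0,0,0],
    [0.003,0,0,0],
    [0.004,0,0,0],
    [0.004,0,0,0],
  ],
)

```text
t: 2.92
tcp_pos: [0.5551, -0.2505, 0.0777]
tool_rot: [0.385, 0.595, -0.384, 0.592]
force: [-0.7, -0.1, 0.1]
finger_gap: -0.001
```

```bash
python3 - <<'E'
from ov import *
k=14;o=[]
for n,a,b in(('side',285,95),('top',325,180)):
    im=optics.snapshot(n);im=cv2.cvtColor(im,cv2.COLOR_RGB2BGR); cv2.imwrite(f'pics/{n}3.png',im)
    o.append(cv2.resize(cv2.convertScaleAbs(im[b:b+42,a:a+50],alpha=1 if n=='side' else 3),None,fx=8,fy=8,interpolation=cv2.INTER_NEAREST))
cv2.imwrite('pics/s4.png',np.hstack(o))
E
python3 st.py .555 -.2505 .07
```

```text
3.02 [ 0.5551 -0.2506  0.0779] [-0.89  0.71  0.25] gap 0.0 toolshift [ 0.0079 -0.0001 -0.0001] [[-0.002, 0.913, 0.408], [0.003, 0.408, -0.913], [-1.0, -0.0, -0.004]] [ 0.002 -0.003 -0.001  0.002  0.001  0.   ]
```

View pics/s4.png

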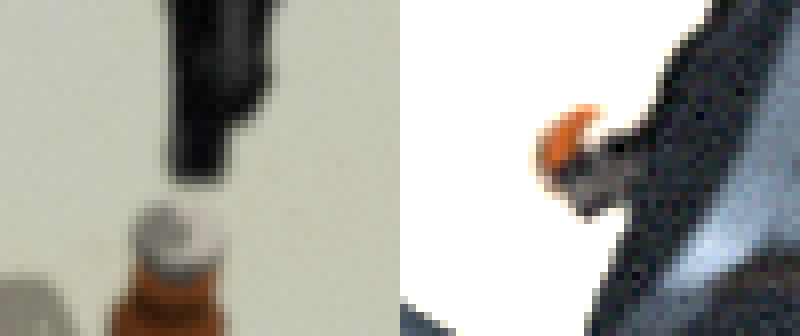

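>>> step_arm(
  commands=[
    [0.001,0,0,0],
    [0.002,0,0,0],
    [0.003,0,0,0],
    [0.003,0,0,0],
  ],
)

```text
t: 3.35
tcp_pos: [0.555, -0.2505, 0.0746]
tool_rot: [0.385, 0.595, -0.384, 0.592]
force: [0.3, -0.4, -0.0]
finger_gap: 0.001
```

```bash
python3 st.py .555 -.2505 .07
```

```text
3.35 [ 0.555  -0.2505  0.0746] [ 0.31 -0.41 -0.04] gap 0.0 toolshift [0.0046 0.     0.0001] [[-0.002, 0.913, 0.408], [0.004, 0.408, -0.913], [-1.0, -0.0, -0.004]] [ 0.001 -0.004 -0.002 -0.     0.003  0.001]
```

>>> step_arm(
  commands=[
    [0.002,0,0,0],
    [0.004,0,0,0],
    [0.006,0,0,0],
    [0.006,0,0,0],
  ],
)

```text
t: 3.68
tcp_pos: [0.5546, -0.2502, 0.068]
tool_rot: [0.385, 0.595, -0.384, 0.592]
force: [0.1, -0.0, -0.4]
finger_gap: -0.001
```

```bash
python3 - <<'E'
from ov import *
k=14;o=[]
for n,a,b in(('side',285,95),('top',325,180)):
    im=optics.snapshot(n);im=cv2.cvtColor(im,cv2.COLOR_RGB2BGR); cv2.imwrite(f'pics/{n}4.png',im)
    o.append(cv2.resize(cv2.convertScaleAbs(im[b:b+42,a:a+50],alpha=1 if n=='side' else 3),None,fx=8,fy=8,interpolation=cv2.INTER_NEAREST))
cv2.imwrite('pics/s5.png',np.hstack(o))
E
python3 st.py .555 -.2505 .07
```

```text
3.78 [ 0.5549 -0.2504  0.0684] [-0.08 -0.48 -1.18] gap 0.0 toolshift [-0.0016  0.0001  0.0002] [[-0.002, 0.913, 0.408], [0.004, 0.408, -0.913], [-1.0, -0.001, -0.004]] [-0.002 -0.003 -0.004  0.001  0.    -0.001]
```

View pics/s5.png

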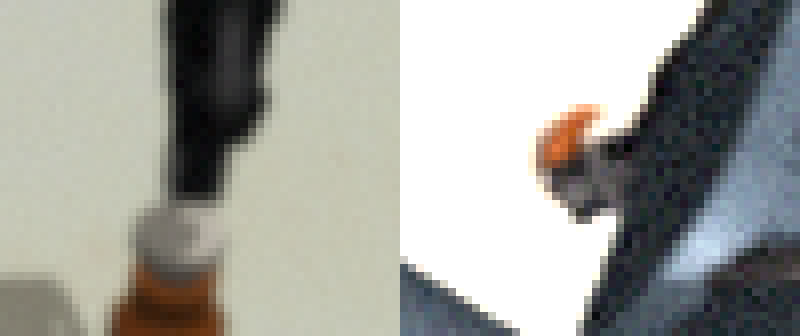

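>>> step_arm(
  commands=[
    [0.001,0,0,0],
    [0.003,0,0,0],
    [0.005,0,0,0],
    [0.005,0,0,0],
  ],
)

```text
t: 4.12
tcp_pos: [0.5545, -0.2502, 0.0629]
tool_rot: [0.385, 0.595, -0.384, 0.592]
force: [0.1, 0.4, -0.4]
finger_gap: 0.003
```

```bash
cat > look.py <<'E'
from ov import *
import sys
tag=sys.argv[1];a,b=int(sys.argv[2]),int(sys.argv[3]);o=[]
im=optics.snapshot('side');im=cv2.cvtColor(im,cv2.COLOR_RGB2BGR); cv2.imwrite(f'pics/side{tag}.png',im)
cv2.imwrite(f'pics/v{tag}.png',cv2.resize(im[b:b+42,a:a+50],None,fx=12,fy=12,interpolation=cv2.INTER_NEAREST))
E
python3 look.py 5 285 95
python3 st.py .555 -.2505 .07
```

```text
4.17 [ 0.5546 -0.2502  0.0631] [-0.23 -0.03  0.81] gap -0.0 toolshift [-0.0069  0.0002  0.0004] [[-0.003, 0.913, 0.408], [0.004, 0.408, -0.913], [-1.0, -0.001, -0.005]] [-0.001 -0.004 -0.004 -0.001  0.    -0.002]
```

View pics/v5.png

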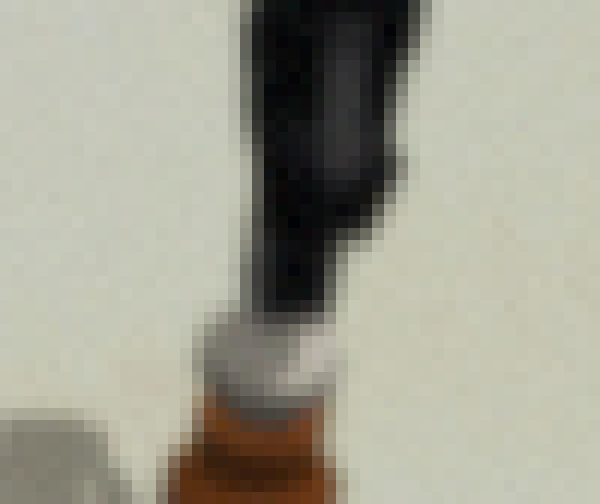

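>>> step_arm(
  commands=[
    [0.0015,0,0,0],
    [0.003,0,0,0],
    [0.0045,0,0,0],
    [0.006,0,0,0],
    [0.006,0,0,0],
  ],
)

```text
t: 4.58
tcp_pos: [0.5544, -0.25, 0.0567]
tool_rot: [0.385, 0.595, -0.384, 0.591]
force: [0.3, -0.1, -0.1]
finger_gap: -0.002
```

```bash
python3 look.py 6 285 95
python3 st.py .555 -.2505 .07
```

```text
4.63 [ 0.5545 -0.2501  0.0568] [-0.25  0.46  0.07] gap 0.0 toolshift [-0.0132  0.0003  0.0005] [[-0.003, 0.913, 0.408], [0.004, 0.408, -0.913], [-1.0, -0.001, -0.005]] [ 0.001 -0.002 -0.001  0.003  0.001  0.002]
```

View pics/v6.png

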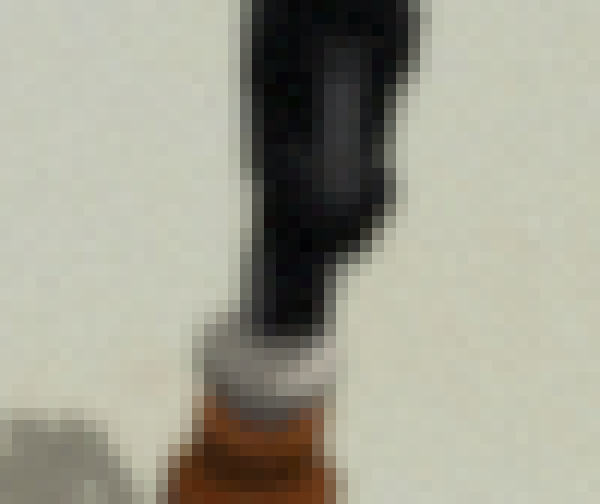

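>>> step_arm(
  commands=[
    [0.001,0.001,0,0],
    [0.002,0.002,0.001,0],
    [0.003,0.003,0.001,0],
    [0.004,0.003,0.001,0],
    [0.004,0.003,0.001,0],
  ],
)

```text
t: 5.05
tcp_pos: [0.5575, -0.2496, 0.0525]
tool_rot: [0.385, 0.595, -0.384, 0.591]
force: [0.6, 0.1, -0.2]
finger_gap: 0.0
```

```bash
python3 look.py 7 285 95
python3 st.py .555 -.2505 .07
```

```text
5.1 [ 0.5575 -0.2497  0.0527] [ 0.38 -0.06 -0.04] gap 0.0 toolshift [-0.0173 -0.0027 -0.0004] [[-0.004, 0.913, 0.408], [0.005, 0.409, -0.913], [-1.0, -0.001, -0.006]] [ 0.    -0.003 -0.001  0.    -0.    -0.   ]
```

View pics/v7.png

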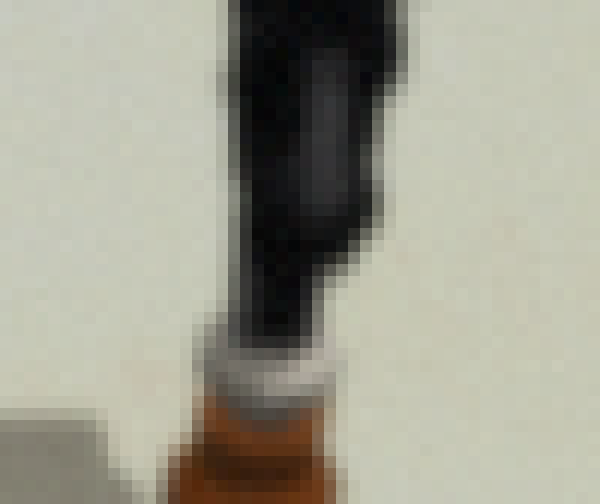

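>>> step_arm(
  commands=[
    [0.001,0,0,0],
    [0.002,0,0,0],
    [0.003,0,0,0],
    [0.003,0,0,0],
  ],
)

```text
t: 5.43
tcp_pos: [0.5575, -0.2497, 0.0497]
tool_rot: [0.385, 0.595, -0.384, 0.591]
force: [-0.2, 0.2, 0.9]
finger_gap: 0.004
```

>>> step_arm(
  commands=[
    [0.001,0,0,0],
    [0.002,0,0,0],
    [0.002,0,0,0],
  ],
)

```text
t: 5.68
tcp_pos: [0.5576, -0.2497, 0.0478]
tool_rot: [0.385, 0.595, -0.384, 0.592]
force: [-0.6, 0.6, 2.8]
finger_gap: 0.0
```

```bash
python3 look.py 8 285 95
python3 st.py .555 -.2505 .07
```

```text
5.73 [ 0.5576 -0.2497  0.0477] [0.09 0.32 2.46] gap 0.01 toolshift [-0.0222 -0.0027 -0.0004] [[-0.003, 0.913, 0.408], [0.004, 0.408, -0.913], [-1.0, -0.001, -0.005]] [-0.    -0.    -0.001 -0.001  0.001 -0.001]
```

View pics/v8.png

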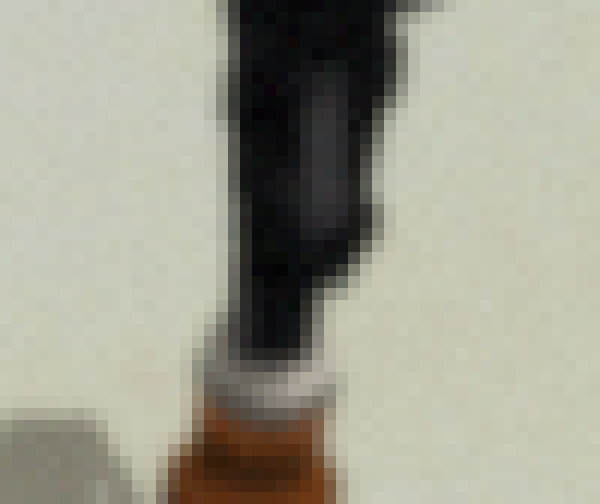

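>>> step_arm(
  commands=[
    [0.001,0,0,0],
    [0.002,0,0,0],
    [0.003,0,0,0],
    [0.004,0,0,0],
    [0.005,0,0,0],
    [0.005,0,0,0],
  ],
)

```text
t: 6.23
tcp_pos: [0.5575, -0.2496, 0.0425]
tool_rot: [0.385, 0.595, -0.384, 0.592]
force: [-0.5, 0.1, 1.8]
finger_gap: 0.0
```

>>> step_arm(
  commands=[
    [0.001,0,0,0],
    [0.002,0,0,0],
    [0.002,0,0,0],
  ],
)

```text
t: 6.48
tcp_pos: [0.5576, -0.2497, 0.0406]
tool_rot: [0.385, 0.595, -0.384, 0.592]
force: [-0.4, 0.5, 3.8]
finger_gap: -0.001
```

>>> step_arm(
  commands=[
    [0.001,0,0,0],
    [0.001,0,0,0],
  ],
)

```text
t: 6.65
tcp_pos: [0.5577, -0.2498, 0.0406]
tool_rot: [0.385, 0.595, -0.384, 0.592]
force: [-2.0, 2.2, 9.2]
finger_gap: -0.001
```

>>> step_arm(
  commands=[
    [0.001,0,0,0],
    [0.001,0,0,0],
  ],
)

```text
t: 6.82
tcp_pos: [0.5577, -0.2498, 0.0406]
tool_rot: [0.385, 0.595, -0.384, 0.592]
force: [-2.4, 1.0, 8.9]
finger_gap: 0.002
```

>>> step_arm(
  commands=[
    [-0.01,0,0,0],
    [-0.03,0,0,0],
    [-0.06,0,0,0],
    [-0.1,0,0,0],
    [-0.13,0,0,0],
    [-0.13,0,0,0],
  ],
)

```text
t: 7.32
tcp_pos: [0.5623, -0.253, 0.1778]
tool_rot: [0.385, 0.59, -0.384, 0.597]
force: [-0.2, 0.1, 0.5]
finger_gap: -0.0
```

```bash
python3 look.py 9 285 95
python3 st.py .498 .239 .17
```

```text
7.37 [ 0.5606 -0.2519  0.1748] [-0.22 -0.62 -0.39] gap -0.0 toolshift [ 0.0038  0.1435 -0.4737] [[0.005, 0.913, 0.409], [-0.001, 0.409, -0.913], [-1.0, 0.004, 0.003]] [-0.003  0.058  0.072  0.001 -0.011 -0.001]
```

View pics/v9.png

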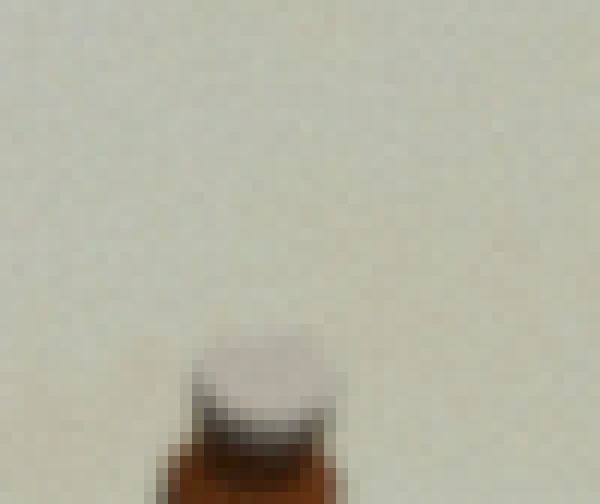

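>>> step_arm(
  commands=[
    [0,0.009,-0.03,0],
    [0,0.018,-0.059,0],
    [0,0.0275,-0.089,0],
    [0,0.037,-0.118,0],
    [0,0.046,-0.148,0],
    [0,0.055,-0.178,0],
    [0,0.064,-0.207,0],
    [0,0.073,-0.2365,0],
  ],
)

```text
t: 8.03
tcp_pos: [0.5291, -0.0047, 0.1729]
tool_rot: [0.385, 0.593, -0.384, 0.594]
force: [0.0, 0.1, -0.3]
finger_gap: 0.0
```

>>> step_arm(
  commands=[
    [0,0.009,-0.03,0],
    [0,0.018,-0.059,0],
    [0,0.0275,-0.089,0],
    [0,0.037,-0.118,0],
    [0,0.046,-0.148,0],
    [0,0.055,-0.178,0],
    [0,0.064,-0.207,0],
    [0,0.073,-0.2365,0],
  ],
)

```text
t: 8.7
tcp_pos: [0.4976, 0.2422, 0.1713]
tool_rot: [0.384, 0.593, -0.385, 0.593]
force: [0.5, -0.2, 0.2]
finger_gap: -0.0
```

```bash
python3 st.py .501 .2395 .092
```

```text
8.7 [0.4976 0.2422 0.1713] [ 0.45 -0.2   0.18] gap -0.0 toolshift [0.0793 0.0021 0.0038] [[-0.001, 0.913, 0.409], [-0.001, 0.409, -0.913], [-1.0, -0.001, 0.001]] [ 0.684  0.142 -0.279 -0.003  0.128  0.678]
```

>>> step_arm(
  commands=[
    [0.015,0.002,0.0038,0],
    [0.035,0.002,0.0038,0],
    [0.055,0.002,0.0038,0],
    [0.07,0.002,0.0038,0],
    [0.079,0.002,0.0038,0],
    [0.079,0.002,0.0038,0],
    [0.079,0.002,0.0038,0],
  ],
)

```text
t: 9.28
tcp_pos: [0.5003, 0.2392, 0.0915]
tool_rot: [0.383, 0.594, -0.386, 0.593]
force: [-0.7, -0.1, -0.5]
finger_gap: -0.002
```

```bash
python3 look.py 10 230 225; python3 st.py .501 .2395 .077
```

```text
9.33 [0.5011 0.2394 0.0923] [-0.23 -1.08 -0.63] gap 0.0 toolshift [ 0.0153  0.     -0.0001] [[-0.001, 0.913, 0.408], [-0.001, 0.408, -0.913], [-1.0, -0.002, 0.001]] [-0.    -0.019 -0.011  0.    -0.    -0.001]
```

View pics/v10.png

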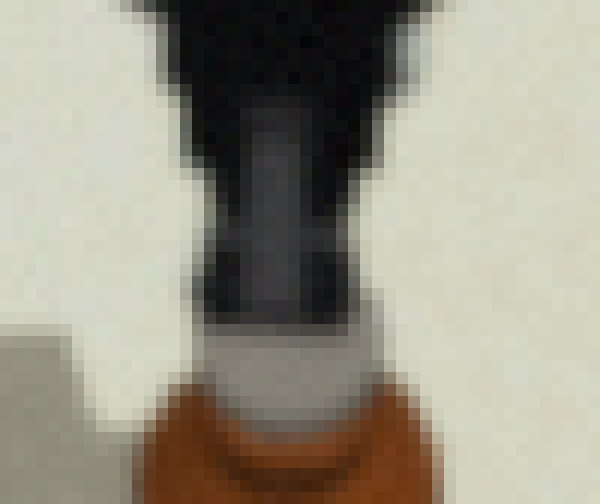

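>>> step_arm(
  commands=[
    [0.004,-0.001,0,0],
    [0.008,-0.002,-0.001,0],
    [0.011,-0.002,-0.001,0],
    [0.013,-0.002,-0.001,0],
    [0.014,-0.002,-0.001,0],
    [0.015,-0.002,-0.001,0],
  ],
)

```text
t: 9.83
tcp_pos: [0.4989, 0.2395, 0.0773]
tool_rot: [0.384, 0.593, -0.385, 0.593]
force: [-0.4, 0.3, 3.1]
finger_gap: -0.0
```

>>> step_arm(
  commands=[
    [0.001,0,0,0],
    [0.002,0,0,0],
    [0.003,0,0,0],
    [0.003,0,0,0],
  ],
)

```text
t: 10.17
tcp_pos: [0.4989, 0.2395, 0.0743]
tool_rot: [0.384, 0.593, -0.385, 0.593]
force: [-1.1, -1.0, 1.5]
finger_gap: -0.001
```

>>> step_arm(
  commands=[
    [0.001,0,0,0],
    [0.002,0,0,0],
    [0.003,0,0,0],
    [0.003,0,0,0],
  ],
)

```text
t: 10.5
tcp_pos: [0.4989, 0.2395, 0.0711]
tool_rot: [0.384, 0.593, -0.385, 0.593]
force: [-0.7, -0.0, 1.7]
finger_gap: -0.006
```

Home is expected at about z = 0.0686.

>>> step_arm(
  commands=[
    [0.001,0,0,0],
    [0.002,0,0,0],
    [0.003,0,0,0],
    [0.003,0,0,0],
  ],
)

```text
t: 10.83
tcp_pos: [0.4989, 0.2395, 0.0685]
tool_rot: [0.384, 0.593, -0.385, 0.593]
force: [-1.8, -1.0, 6.3]
finger_gap: 0.001
```

>>> step_arm(
  commands=[
    [0.001,0,0,0],
    [0.0015,0,0,0],
    [0.0015,0,0,0],
  ],
)

```text
t: 11.08
tcp_pos: [0.4991, 0.2396, 0.0685]
tool_rot: [0.384, 0.593, -0.385, 0.594]
force: [-3.4, -1.5, 13.6]
finger_gap: -0.001
```

>>> step_arm(
  commands=[
    [-0.01,0,0,0],
    [-0.03,0,0,0],
    [-0.06,0,0,0],
    [-0.09,0,0,0],
    [-0.115,0,0,0],
    [-0.115,0,0,0],
  ],
)

```text
t: 11.58
tcp_pos: [0.5031, 0.2409, 0.1889]
tool_rot: [0.387, 0.59, -0.382, 0.597]
force: [0.2, 0.4, -0.1]
finger_gap: -0.005
```

```bash
python3 look.py 11 230 225; python3 st.py .481 .0115 .175
```

```text
11.63 [0.5015 0.2404 0.1865] [-0.15 -0.05 -0.79] gap -0.0 toolshift [ 0.0112 -0.1123  0.2005] [[0.007, 0.913, 0.409], [0.001, 0.409, -0.913], [-1.0, 0.007, 0.002]] [-0.003  0.05   0.062 -0.001 -0.011 -0.001]
```

View pics/v11.png

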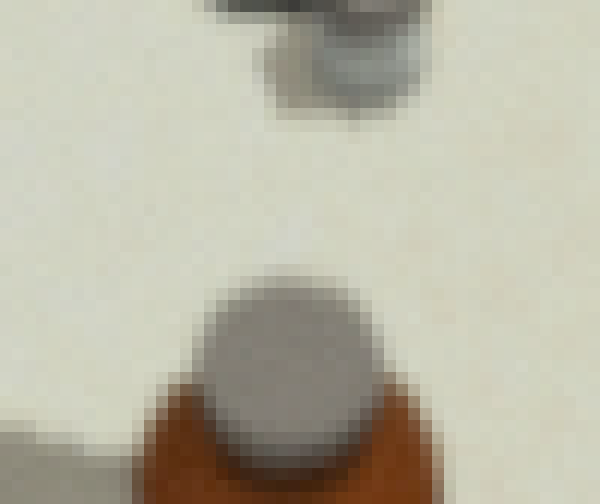

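The medium stopper is down on the mouth, with no neck showing below the head. Next is the large one.

>>> step_arm(
  commands=[
    [0,-0.014,0.025,0],
    [0,-0.028,0.05,0],
    [0,-0.042,0.075,0],
    [0,-0.056,0.1,0],
    [0,-0.07,0.125,0],
    [0,-0.084,0.15,0],
    [0,-0.098,0.175,0],
    [0,-0.112,0.2005,0],
  ],
)

```text
t: 12.3
tcp_pos: [0.4798, 0.0106, 0.1849]
tool_rot: [0.386, 0.592, -0.383, 0.595]
force: [-0.2, 0.0, 0.1]
finger_gap: -0.005
```

```bash
python3 st.py .481 .0115 .12
```

```text
12.3 [0.4798 0.0106 0.1849] [-0.22  0.03  0.06] gap -0.0 toolshift [ 0.0649  0.0011 -0.0004] [[0.005, 0.913, 0.409], [0.001, 0.409, -0.913], [-1.0, 0.005, 0.001]] [-0.746 -0.054  0.095  0.006 -0.05  -0.74 ]
```

>>> step_arm(
  commands=[
    [0.012,0.001,0,0],
    [0.03,0.001,0,0],
    [0.045,0.001,0,0],
    [0.058,0.001,0,0],
    [0.065,0.001,0,0],
    [0.065,0.001,0,0],
    [0.065,0.001,0,0],
  ],
)

```text
t: 12.88
tcp_pos: [0.4805, 0.0112, 0.1192]
tool_rot: [0.385, 0.593, -0.383, 0.594]
force: [-0.8, -0.2, -0.7]
finger_gap: -0.005
```

```bash
python3 look.py 12 275 150; python3 st.py .481 .0115 .105
```

```text
12.93 [0.4811 0.0111 0.1198] [-0.68 -0.06 -0.04] gap 0.0 toolshift [ 0.0148 -0.     -0.0004] [[0.004, 0.913, 0.409], [0.001, 0.409, -0.913], [-1.0, 0.005, 0.001]] [ 0.003 -0.017 -0.01   0.001 -0.001  0.001]
```

View pics/v12.png

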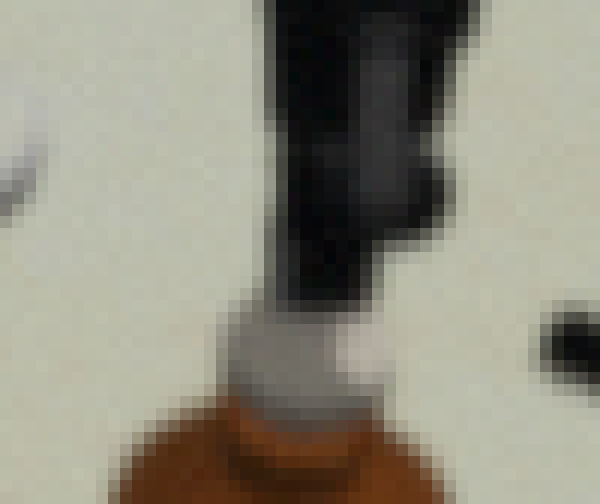

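>>> step_arm(
  commands=[
    [0.004,0.001,0,0],
    [0.008,0.003,0.001,0],
    [0.011,0.003,0.001,0],
    [0.013,0.003,0.001,0],
    [0.014,0.003,0.001,0],
    [0.015,0.003,0.001,0],
  ],
)

```text
t: 13.43
tcp_pos: [0.4843, 0.0115, 0.1048]
tool_rot: [0.386, 0.592, -0.383, 0.594]
force: [-0.4, -0.2, 2.9]
finger_gap: 0.003
```

>>> step_arm(
  commands=[
    [0.001,0,0,0],
    [0.002,0,0,0],
    [0.003,0,0,0],
    [0.003,0,0,0],
  ],
)

```text
t: 13.77
tcp_pos: [0.4843, 0.0115, 0.1018]
tool_rot: [0.386, 0.592, -0.383, 0.595]
force: [-0.4, 0.1, 0.8]
finger_gap: 0.001
```

>>> step_arm(
  commands=[
    [0.001,0,0,0],
    [0.002,0,0,0],
    [0.003,0,0,0],
    [0.003,0,0,0],
  ],
)

```text
t: 14.1
tcp_pos: [0.4843, 0.0115, 0.0986]
tool_rot: [0.386, 0.592, -0.383, 0.594]
force: [-0.8, 0.7, 0.3]
finger_gap: 0.001
```

>>> step_arm(
  commands=[
    [0.001,0,0,0],
    [0.002,0,0,0],
    [0.003,0,0,0],
    [0.003,0,0,0],
  ],
)

```text
t: 14.43
tcp_pos: [0.4843, 0.0115, 0.0965]
tool_rot: [0.386, 0.592, -0.383, 0.595]
force: [-2.5, -0.3, 11.5]
finger_gap: -0.001
```

Contact is firm at z = 0.0965, the height expected for home. I'll lift clear and check everything.

>>> step_arm(
  commands=[
    [-0.01,0,0,0],
    [-0.03,0,0,0],
    [-0.06,0,0,0],
    [-0.09,0,0,0],
    [-0.115,0,0,0],
    [-0.115,0,0,0],
  ],
)

```text
t: 14.93
tcp_pos: [0.4875, 0.0107, 0.2159]
tool_rot: [0.387, 0.589, -0.382, 0.598]
force: [0.1, -0.0, -0.3]
finger_gap: -0.001
```

>>> step_arm(
  commands=[
    [0,-0.014,0.025,0],
    [0,-0.028,0.05,0],
    [0,-0.042,0.075,0],
    [0,-0.056,0.1,0],
    [0,-0.07,0.125,0],
    [0,-0.084,0.15,0],
    [0,-0.084,0.15,0],
    [0,-0.084,0.15,0],
  ],
)

```text
t: 15.6
tcp_pos: [0.4718, -0.1617, 0.2148]
tool_rot: [0.388, 0.589, -0.383, 0.597]
force: [-0.8, 1.2, -0.4]
finger_gap: 0.001
```

```bash
python3 - <<'E'
from ov import *
for n in('top','side'):
    im=optics.snapshot(n); cv2.imwrite(f'pics/{n}f.png',cv2.cvtColor(im,cv2.COLOR_RGB2BGR))
L=[(.555,-.2505,.07,.023),(.498,.239,.098,.03),(.480,.0115,.126,.038)]
cv2.imwrite('pics/of.png',np.vstack([np.hstack([f(n,A,tag='f') for A in L]) for n in('top','side')]))
E
python3 st.py .481 .0115 .105
```

```text
15.7 [ 0.4716 -0.1598  0.215 ] [ 0.53 -0.57  0.15] gap 0.0 toolshift [ 0.1102  0.0772 -0.153 ] [[0.014, 0.912, 0.409], [0.0, 0.409, -0.913], [-1.0, 0.013, 0.005]] [ 0.019 -0.009  0.005 -0.001  0.002 -0.   ]
```

View pics/of.png

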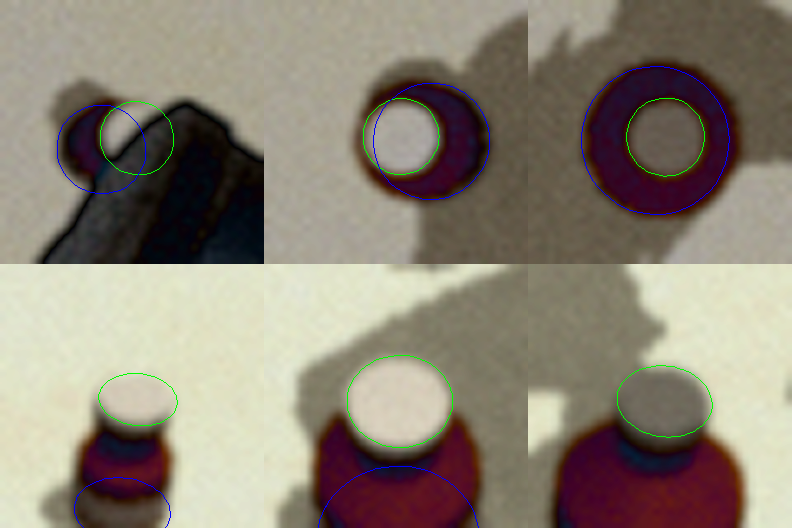

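View pics/sidef.png

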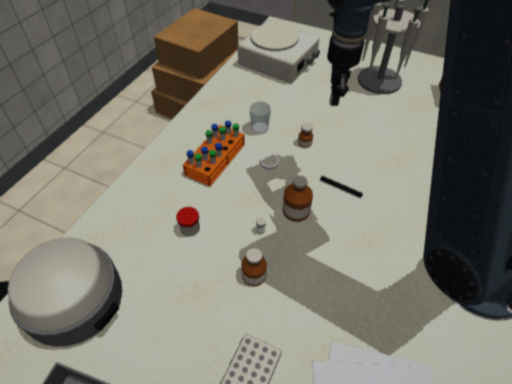

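All three heads fit the home-height outlines, and the bottles and the other things are where they started.

```bash
python3 -c "
from station import manip; print(manip.sign_off())"
```

```text
the job is handed in; nothing more can be done
None
```

I pressed all three stoppers down with the shut fingertips, in the order small, medium, large, and handed the job in at about 15.7 s.

- **Stoppers:** each one slid at about 3 N or less, then came to a hard stop. The pushing force read at that stop was 9 N on the small one, 14 N on the medium and 12 N on the large.
- **Final pictures:** all three heads fit the outlines for home height to within about a pixel. In the side view the bottles and the other things on the bench look unmoved. The arm was lifted clear before I handed in.
- **Disagreement:** the real fingertips sat about 29 mm above the reported TCP. The side camera showed this first, and first contact on the small stopper was about 30 mm below the expected reading. The first descent was therefore slow, stepping down until the force rose. I applied the offset to the other two bottles, and both stopped within 0.1 mm of the predicted home height.

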